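Seat the flow cell in its corner

TASK

Pick up the flow-cell block (the longer grey block, with two metal ports on one end) and set it flat on the aluminium locating plate with its plain end towards the end stop and a long side towards the long stop. Press it into the corner so that it is flush against both stops at once, with at least 4 N on each, and finish while still holding it pressed there: do not let go. Leave the short block and the vial where they stand.

Things in the scene. Friction and masses are not known exactly. Their poses are not given: they have to be found in the camera images.
- flow_cell: The block to seat: grey plastic, 70 mm long (its x), 40 mm wide (its y), 55 mm high, 0.2 to 0.42 kg, loose on the bench. Origin at the centre of the underside of the 70 x 40 mm body, z up. Its +x end is plain; from its -x end two steel ports (9 mm across, one above the other, 18 and 38 mm up) stick out 11 mm. A firm grip across the 40 mm width, with the fingertips more than 14 mm above its underside, clears the stops.
- ports (a point): Tip of the flow cell's ports: 46 mm from its centre along its -x, 28 mm above its underside.
- plate: Fixed aluminium locating plate, 180 (x) x 150 (y) x 10 mm, lying on the bench, turned by up to 0.5 rad. Origin at the centre of its underside, z up. Its stops do not give. The block drags on the plate (friction about that of plastic on metal) if it is pressed down hard while it slides.
- corner (a point): Inside corner of the two stops, on the plate's top face (10 mm above the bench), at x +60, y +45 mm from the plate's centre, with the plate's axes. The end stop's face is its x = 0 and the long stop's face its y = 0; the seat lies towards -x and -y, so the seated block's centre is at x -35, y -20 mm, its axes along the plate's.
- long_stop: Dark steel bar fixed on the plate, 106 x 12 mm, 14 mm high above the plate, along the plate's x at its +y side; it faces -y and ends 14 mm short of the corner. Origin at the centre of its underside.
- end_stop: Dark steel bar fixed on the plate, 12 x 62 mm, 14 mm high above the plate, along the plate's y at its +x side; it faces -x and ends 13 mm short of the corner. Origin at the centre of its underside.
- short_module: Bystander: a grey block like the flow cell but only 45 mm long and without ports, 40 mm wide, 55 mm high. Origin at the centre of its underside.
- vial: Bystander: small amber vial, 24 mm across, 50 mm high. Origin at the centre of its underside.
Not all that is in view belongs to the job. What is shaped like the flow_cell but green or red is not meant.

How it is judged (in metres and radians):
On the way:
1. the flow cell is lifted clear of the bench by the fingers (height (world z) of flow_cell above 0.025 m and contact force between the fingers and flow_cell above 1 N), for 0.2 s.
At the end, for the whole second after the job is handed in: The flow cell lies flat on the plate (3 mm, 0.04 rad), ports away from the end stop, square within 0.04 rad and centred within 2.5 mm of its seat, at rest, with over 4 N on each stop at once and the fingers still pressing or gripping it (contact force between flow_cell and long_stop above 4 N and contact force between flow_cell and end_stop above 4 N and contact force between the fingers and flow_cell above 2 N and x of flow_cell in the frame of corner between -0.0385 and -0.0325 m and y of flow_cell in the frame of corner between -0.0235 and -0.0175 m and z of flow_cell in the frame of corner between -0.003 and 0.003 m and x of ports in the frame of corner below -0.07 m and angle between the x axis of flow_cell and the x axis of plate, either way round below 0.04 rad and angle between flow_cell's own z axis and vertical below 0.04 rad and linear speed of flow_cell below 0.01 m/s); the arm keeps its last pose, push and grip.
It fails at once if a bystander is moved more than 20 mm (distance of any of short_module, vial from where it was at the start of the episode above 0.02 m).
It also fails if it takes over 48 s, if anything falls off the work surface, if the arm or the gripper's body presses on something with over 40 N, if the wrist force passes 120 N, or if a joint passes its speed limit or range.

ROBOT

A 6-joint arm with a two-finger parallel gripper is mounted at the origin on the work surface. World frame = base frame: x ahead of the robot, y to its left, z up, the work surface at z = 0. Lengths are in mm, angles in rad, forces in N, time in s.
With the tool pointing down it reaches from about 375 to 975 mm from the base axis. Payload 3.8 kg.
Tool frame: the origin (TCP) lies at the very end of the fingers, on their centre line; the grasp point (between the pads) lies 19 mm behind it; z points along the fingers, y is the line along which they close (so a half turn about z gives the same grasp; the last joint's range is limited). The gripper opens to 88 mm and grips with 3 to 60 N. Pads are 18 mm wide; open, the fingers measure 123 mm over their backs; the gripper's body (75 mm by 187 mm) begins 45 mm behind the grasp point.
Start: joints at [-1.23, 0.264, 1.604, -0, 1.274, -0.037], TCP at [248.986, -627.395, 238.706] pointing down, gripper open.
Joint ranges: [-2.63, 2.63], [-0.94, 2.18], [0.31, 2.57], [-1.31, 4.45], [0, 2.66], [-2.55, 2.55]. Speed limits (rad/s): [2.57, 2.57, 3.14, 3.14, 3.14, 3.14].

INTERFACE

Orientations are given as a rotation vector (axis times angle).
In Python, from workcell import ctrl, get_image, get_calibration gives the robot as it stands.
- The arm moves only by the tool drive_tool, never from a script. Its argument "plan" is a list of rows, each a list of 5 numbers: the closure, from -1 (fully open) to 1 (shut), then the shift along the tool's x, y, z normalised to -1 to 1, where 1 is 200 mm, then the turn about the tool's z normalised to -1 to 1, where 1 is 2 pi rad. In form: [[claw, x, y, z, spin], ...]. A call has 1 to 5 rows; each row is the pose to reach, as a shift and turn from the pose commanded when the call began, along the tool's axes at that moment, turning the shorter way round; what a row does not reach only later rows make up. A row lasts 1/8 s, in which the tool goes at most 62.5 mm and 10.7 degrees, less where a joint would pass 70% of its speed; a pose out of reach is approached as far as the arm can. A call with a number of a shift or a turn outside -1 to 1 is refused whole. A call with a gripper value outside its range is refused whole. The fingers move at their own pace and stop on an object; "force" is the grip in N (left out, the last holds). Time passes only in rows, so rows that repeat a pose let the fingers close. It gives the time, the measured TCP pose, the force, the opening and the grip force at its end, in the units of the state.
- ctrl.get_obs(): the state, without advancing time (a new reading comes with each control period).
- get_image(name): name is "scene" or "top" or "wrist"; returns the picture (480x640x3 uint8, red, green, blue); there is no depth.
- get_calibration(name): a dict with "vfov" (degrees; the focal length in pixels is half the picture's height over the tangent of half this angle, whatever the lens; pixels are square), "cx", "cy" (the principal point, pixels), "extrinsics" (4x4, takes a point from world to camera coordinates). Camera axes: x right, y down, z forward; pixel columns grow to the right and rows downward; lengths in mm; the calibration is good to about 2 mm. A picture is of the moment at which its call begins: read the wrist's pose just before it. get_calibration takes no time and is no camera call; for the wrist camera it gives the pose at the moment of the call.
- ctrl.close_job(): hands the job in; it is judged then, once.
The state is a dict: "clock": time; "joints": joint angles; "dq": joint speeds; "joint_torque": joint torques, N m; "tool_pos": TCP position; "ee_rot": TCP orientation; "wrist_force": force on the tool from outside, world axes, zero at the start; "wrist_torque": the same for the moment, N m; "gripper_width": finger opening in mm; "grip_force": force on a finger pad.
Only numpy, scipy, OpenCV 4.12 (cv2) and the standard library are available. Lean on these libraries where they do the work, as an engineer would, in place of code of your own. Each camera call takes 0.05 s, during which the arm holds its last target. There are 200 camera calls.

## Working session

There is one attempt and no reset: what is moved stays moved. The work goes in short steps, Python scripts to look and compute and a tool call to move; the robot and the scene stay as the last step left them, time stands still between calls to the robot, and variables do not carry over. Pictures are saved under pics/ and viewed, at most 10 in all, crops included, and the job is handed in when it is done.

Besides the shell and the picture viewer there is one more tool, called as a command line: name --pt "numbers of a row" for each row, then --argument value for the rest. drive_tool: Moves the arm, as the interface text tells. Its arguments: {"type":"object","properties":{"plan":{"type":"array"},"force":{"type":"number"}},"required":["plan"]}

```bash
mkdir -p pics; cat > h.py <<'E'
import numpy as np,cv2
from workcell import ctrl,get_image,get_calibration
def save(n,f):
    c=get_calibration(n); im=get_image(n); cv2.imwrite('pics/'+f,im[:,:,::-1]); return im,c
def ray(c,u,v):
    f=240/np.tan(np.radians(c['vfov'])/2); E=np.array(c['extrinsics']); R=E[:3,:3];t=E[:3,3]
    return -R.T@t, R.T@np.array([(u-c['cx'])/f,(v-c['cy'])/f,1])
def at(c,u,v,z):
    o,d=ray(c,u,v); return o+d*(z-o[2])/d[2]
def proj(c,p):
    f=240/np.tan(np.radians(c['vfov'])/2); E=np.array(c['extrinsics']); q=E[:3,:3]@np.array(p)+E[:3,3]
    return f*q[0]/q[2]+c['cx'],f*q[1]/q[2]+c['cy']
E
python3 - <<'E'
from h import *
for n in('top','scene'):
    im,c=save(n,n+'0.png'); print(n,c)
print(ctrl.get_obs())
E
```

```text
top {'vfov': 50.12046428762807, 'cx': 315.209925389103, 'cy': 244.28568154850674, 'extrinsics': array([[ 2.87602827e-02, -9.98997392e-01, -3.43082509e-02,
        -1.74616190e+01],
       [-9.90965868e-01, -2.39975496e-02, -1.31949863e-01,
         5.06430102e+02],
       [ 1.30994255e-01,  3.77932210e-02, -9.90662494e-01,
         8.10504325e+02],
       [ 0.00000000e+00,  0.00000000e+00,  0.00000000e+00,
         1.00000000e+00]])}
scene {'vfov': 44.07094824436547, 'cx': 318.0279206610201, 'cy': 244.15986484368804, 'extrinsics': array([[ 5.23119948e-01,  8.52257276e-01,  1.74786653e-03,
        -2.68366268e+02],
       [ 6.35631125e-01, -3.88785869e-01, -6.66947240e-01,
        -3.06253474e+02],
       [-5.67731093e-01,  3.50004404e-01, -7.45102895e-01,
         1.29105842e+03],
       [ 0.00000000e+00,  0.00000000e+00,  0.00000000e+00,
         1.00000000e+00]])}
{'clock': 0.1, 'joints': array([-1.22985766e+00,  2.64679691e-01,  1.60523744e+00, -1.18172591e-05,
        1.27368141e+00, -3.68857989e-02]), 'dq': array([ 0.00168019, -0.00224827, -0.00037526, -0.00025089,  0.00169288,
        0.00070068]), 'joint_torque': array([ 7.51994285e-04, -5.03620291e+01, -3.58070505e+01,  7.31349830e-02,
        2.33107537e-02, -5.52192967e-05]), 'tool_pos': array([ 248.79723368, -626.78899813,  237.51123119]), 'ee_rot': array([-3.08375400e+00, -5.89594863e-01,  4.94394990e-04]), 'wrist_force': array([ 0.10916211,  0.2963396 , -0.64730565]), 'wrist_torque': array([-0.0263388 ,  0.05541859,  0.04191728]), 'grip_force': 0.0, 'gripper_width': 88.06663207813979}
```

View pics/top0.png

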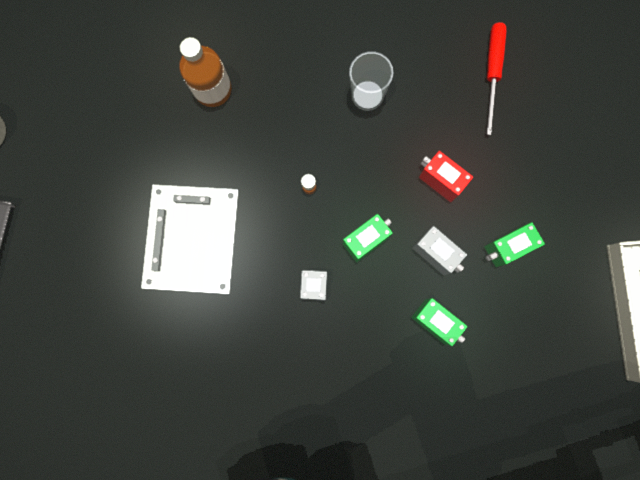

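View pics/scene0.png

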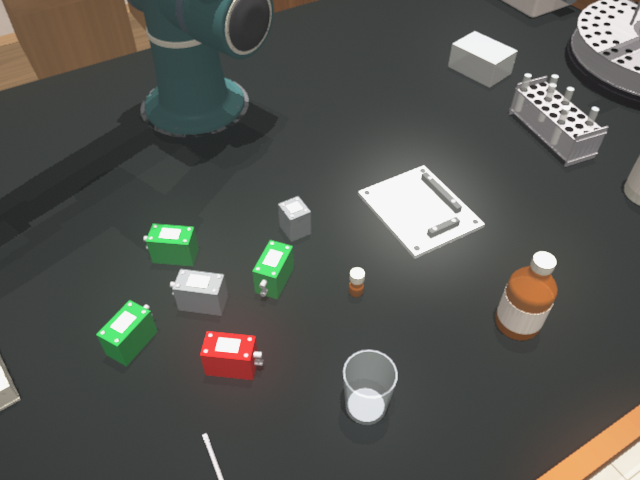

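The scene shows these candidates in the top image. Grey with a port is at (441,250), the short grey without ports at (314,285), greens at (368,237), (516,244) and (442,322), and red at (447,175). I choose (441,250): it is grey, longer and has ports. The plate is at (192,240), its end stop at (192,199) and its long stop at (158,240).

```bash
python3 - <<'E'
import cv2,numpy as np
im=cv2.imread('pics/top0.png')
a=cv2.resize(im[210:290,400:480],None,fx=5,fy=5,interpolation=cv2.INTER_CUBIC)
b=cv2.resize(im[180:300,135:245],None,fx=3.5,fy=3.5,interpolation=cv2.INTER_CUBIC)
o=np.zeros((430,800,3),np.uint8);o[:400,:400]=a;o[:420,405:405+385]=b
cv2.imwrite('pics/crop.png',o)
E
```

```text
(no output)
```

View pics/crop.png

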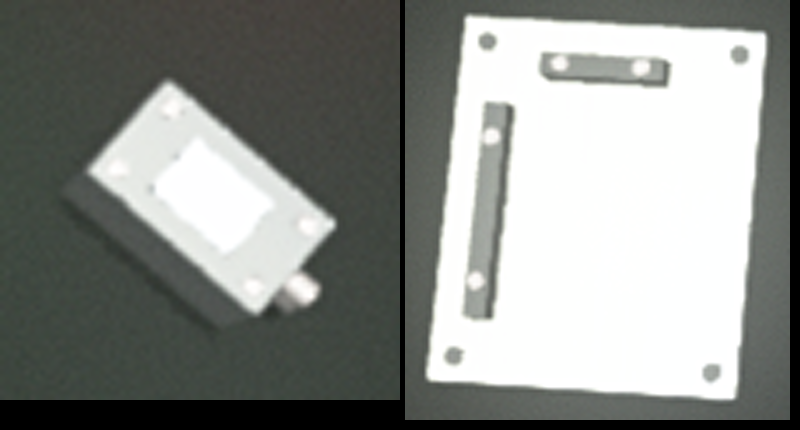

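The crop confirms the choice: a grey block with metal ports at its lower-right end. In crop pixels the top-face corners are (168,80), (336,225), (258,315) and (88,172). The plate corners are (465,15), (766,33), (737,399) and (428,381).

```bash
cat >> h.py <<'E'
from scipy.spatial.transform import Rotation as Ro
def tool():
    o=ctrl.get_obs(); return np.array(o['tool_pos']),Ro.from_rotvec(o['ee_rot']).as_matrix(),o
def move(target,yaw):  # print shift in tool units; yaw = wanted world angle of tool x (or half-turn)
    p,R,o=tool(); d=R.T@(np.array(target)-p)
    cur=np.arctan2(R[1,0],R[0,0]); s=-(yaw-cur)   # tool z down
    s=(s+np.pi/2)%np.pi-np.pi/2
    print('shift/200',(d/200).round(4),'spin/2pi',round(s/2/np.pi,4),'deg',round(np.degrees(s),1),'j6',round(o['joints'][5],2))
E
python3 - <<'E'
from h import *
c=get_calibration('top')
B=[at(c,x/5-.4+400,y/5-.4+210,55) for x,y in[(168,80),(336,225),(258,315),(88,172)]]
P=[at(c,(x-405)/3.5+135-.35,y/3.5+180-.35,10) for x,y in[(465,15),(766,33),(737,399),(428,381)]]
for Q,n in((B,'block'),(P,'plate')):
    Q=np.array(Q); print(n,Q.round(0).tolist(),Q.mean(0).round(1),[np.linalg.norm(Q[i]-Q[i-1]).round(1) for i in range(4)])
B=np.array(B);P=np.array(P)
bx=B[0]+B[3]-B[1]-B[2]; px=P[0]+P[1]-P[2]-P[3]
by=np.arctan2(bx[1],bx[0]);py=np.arctan2(px[1],px[0])
print('yaws',by,py)
R=np.array([[np.cos(py),-np.sin(py)],[np.sin(py),np.cos(py)]])
print('corner',P.mean(0)[:2]+R@[60,45],'seat',P.mean(0)[:2]+R@[25,25])
print(tool()[1].round(3))
m=B.mean(0); move([m[0],m[1],160],by)
for n in ('top',):
  for u,v,z in((314,285,55),(309,183,50)): print(at(c,u,v,z).round(0))
E
```

```text
block [[538.0, -192.0, 55.0], [493.0, -245.0, 55.0], [464.0, -220.0, 55.0], [508.0, -167.0, 55.0]] [ 501.  -206.2   55. ] [np.float64(39.4), np.float64(69.4), np.float64(38.1), np.float64(69.2)]
plate [[609.0, 284.0, 10.0], [603.0, 133.0, 10.0], [423.0, 138.0, 10.0], [427.0, 289.0, 10.0]] [515.3 211.   10. ] [np.float64(181.3), np.float64(150.7), np.float64(179.8), np.float64(150.6)]
yaws 0.8697691293340634 -0.02874293353781369
corner [576.55713071 254.22546117] seat [540.99680793 235.23958632]
[[ 0.929  0.369 -0.001]
 [ 0.369 -0.929  0.002]
 [ 0.    -0.002 -1.   ]]
shift/200 [ 1.9477 -1.4885  0.3907] spin/2pi -0.0783 deg -28.2 j6 -0.04
[439.  -5.  55.]
[605.   8.  50.]
```

drive_tool --pt "-1 0.3 -0.23 0.05 -0.02" --pt "-1 0.55 -0.42 0.1 -0.04" --pt "-1 0.8 -0.6 0.15 -0.06" --pt "-1 0.97 -0.74 0.2 -0.078" --pt "-1 0.97 -0.74 0.2 -0.078"

```text
clock: 0.72
tool_pos: [375.4, -414.0, 196.9]
ee_rot: [-2.843, -1.326, 0.0]
wrist_force: [0.3, -0.4, 0.6]
gripper_width: 87.9
grip_force: 0.0
```

```bash
python3 - <<'E'
from h import *
move([501,-206,160],0.87)
E
```

```text
shift/200 [ 1.2001 -0.1865  0.1868] spin/2pi 0.0005 deg 0.2 j6 -0.18
```

drive_tool --pt "-1 0.3 -0.05 0.05 0" --pt "-1 0.6 -0.1 0.1 0" --pt "-1 0.9 -0.15 0.15 0" --pt "-1 1.0 -0.17 0.17 0" --pt "-1 1.0 -0.17 0.17 0"

```text
clock: 1.35
tool_pos: [478.3, -243.5, 164.4]
ee_rot: [-2.849, -1.323, 0.001]
wrist_force: [-0.6, -0.2, -0.1]
gripper_width: 88.0
grip_force: 0.0
```

drive_tool --pt "-1 0.18 -0.01 0.0 0" --pt "-1 0.18 -0.01 0.0 0" --pt "-1 0.18 -0.01 0.0 0"

```text
clock: 1.72
tool_pos: [499.3, -216.6, 164.9]
ee_rot: [2.85, 1.319, -0.001]
wrist_force: [0.1, -0.5, -0.1]
gripper_width: 87.6
grip_force: 0.0
```

```bash
python3 - <<'E'
from h import *
move([501,-206,160],0.87)
im,c=save('wrist','w0.png')
print([np.round(proj(c,np.r_[np.array([501,-206])+np.array([[np.cos(.87),-np.sin(.87)],[np.sin(.87),np.cos(.87)]])@[a,b],55])) for a,b in((35,20),(35,-20),(-35,-20),(-35,20))])
E
```

```text
shift/200 [ 0.0459 -0.0278  0.0246] spin/2pi -0.0005 deg -0.2 j6 0.25
[array([279., 170.]), array([346., 169.]), array([345., 279.]), array([283., 279.])]
```

View pics/w0.png

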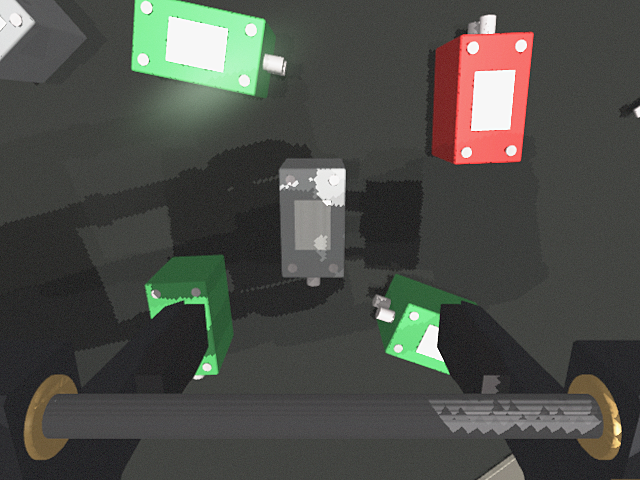

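The wrist view shows the grey flow cell at (313,222), with its top corners within 2 px of the prediction and its ports at the bottom (313,281). Green blocks at (190,315) and (430,325) sit below the gripping line, so I'll partly close the fingers and grip about 6 mm towards the plain end.

```bash
python3 - <<'E'
from h import *
move([505,-201.5,80],0.87)
E
```

```text
shift/200 [ 0.0765 -0.0265  0.424 ] spin/2pi -0.0006 deg -0.2 j6 0.25
```

drive_tool --pt "-0.36 0.0765 -0.0265 0.2 0" --pt "-0.36 0.0765 -0.0265 0.4 0" --pt "-0.36 0.0765 -0.0265 0.4 0" --pt "-0.36 0.0765 -0.0265 0.4 0"

```text
clock: 2.28
tool_pos: [506.1, -201.0, 85.9]
ee_rot: [2.85, 1.319, 0.001]
wrist_force: [0.4, -0.2, -0.2]
gripper_width: 60.3
grip_force: 0.0
```

```bash
python3 - <<'E'
from h import *
move([505,-201.5,20],0.87)
E
```

```text
shift/200 [-0.0056 -0.0027  0.3294] spin/2pi -0.0005 deg -0.2 j6 0.28
```

drive_tool --pt "-0.36 -0.005 -0.003 0.18 0" --pt "-0.36 -0.005 -0.003 0.32 0" --pt "-0.36 -0.005 -0.003 0.325 0" --pt "-0.36 -0.005 -0.003 0.325 0"

```text
clock: 2.78
tool_pos: [506.1, -201.2, 21.8]
ee_rot: [2.848, 1.319, 0.003]
wrist_force: [0.5, -0.5, 0.3]
gripper_width: 59.9
grip_force: 0.0
```

drive_tool --pt "0.3 0 0 0 0" --pt "0.3 0 0 0 0" --pt "0.3 0 0 0 0" --pt "0.3 0 0 0 0" --pt "0.3 0 0 0 0" --force 40

```text
clock: 3.4
tool_pos: [505.3, -200.5, 20.9]
ee_rot: [2.849, 1.32, 0.002]
wrist_force: [-1.6, 0.6, 6.4]
gripper_width: 39.9
grip_force: 40.0
```

drive_tool --pt "0.3 0 0 -0.2 0" --pt "0.3 0 0 -0.4 0" --pt "0.3 0 0 -0.55 0" --pt "0.3 0 0 -0.55 0" --pt "0.3 0 0 -0.55 0"

```text
clock: 4.03
tool_pos: [503.2, -199.6, 127.9]
ee_rot: [-2.848, -1.32, 0.003]
wrist_force: [-0.8, -0.0, -3.5]
gripper_width: 39.2
grip_force: 40.0
```

```bash
python3 - <<'E'
from h import *
move([535,225,130],-0.029)
E
```

```text
shift/200 [ 1.7224 -1.2511 -0.0086] spin/2pi 0.1428 deg 51.4 j6 0.28
```

drive_tool --pt "0.3 0.19 -0.14 0 0.028" --pt "0.3 0.38 -0.28 0 0.056" --pt "0.3 0.56 -0.41 0 0.084" --pt "0.3 0.74 -0.54 0 0.112" --pt "0.3 0.86 -0.63 0 0.1428"

```text
clock: 4.65
tool_pos: [517.6, 14.4, 126.8]
ee_rot: [-3.141, 0.044, 0.008]
wrist_force: [-0.0, -0.8, -4.5]
gripper_width: 40.0
grip_force: 40.0
```

drive_tool --pt "0.3 0 0 0 0" --pt "0.3 0 0 0 0" --pt "0.3 0 0 0 0"

```text
clock: 5.03
tool_pos: [519.0, 11.5, 128.8]
ee_rot: [3.141, -0.037, -0.002]
wrist_force: [-0.2, 0.2, -3.1]
gripper_width: 39.5
grip_force: 40.0
```

```bash
python3 - <<'E'
from h import *
move([535,225,130],-0.029)
E
```

```text
shift/200 [ 0.0549 -1.0688 -0.0062] spin/2pi 0.0009 deg 0.3 j6 1.57
```

drive_tool --pt "0.3 0.02 -0.28 0 0.001" --pt "0.3 0.03 -0.56 0 0.001" --pt "0.3 0.04 -0.82 0 0.001" --pt "0.3 0.05 -1 0 0.001" --pt "0.3 0.05 -1 0 0.001"

```text
clock: 5.65
tool_pos: [534.8, 213.7, 129.7]
ee_rot: [-3.141, 0.042, -0.001]
wrist_force: [0.2, -0.2, -3.6]
gripper_width: 39.4
grip_force: 40.0
```

drive_tool --pt "0.3 0 0 0.15 0" --pt "0.3 0 0 0.3 0" --pt "0.3 0 0 0.3 0" --pt "0.3 0 0 0.3 0"

```text
clock: 6.15
tool_pos: [535.0, 211.3, 70.5]
ee_rot: [-3.141, 0.048, -0.001]
wrist_force: [-0.3, 0.2, -3.4]
gripper_width: 39.4
grip_force: 40.0
```

```bash
python3 - <<'E'
from h import *
move([547,235,33],-0.029); print(tool()[0])
im,c=save('wrist','w1.png'); im,c2=save('top','t1.png')
print([np.round(proj(c,p)) for p in((576.5,254.2,10),(541,235,65))])
im=cv2.imread('pics/t1.png'); print(c2['cx']); cv2.imwrite('pics/t1c.png',cv2.resize(im[170:310,120:260],None,fx=4,fy=4,interpolation=cv2.INTER_CUBIC))
E
```

```text
shift/200 [ 0.0561 -0.1201  0.1874] spin/2pi -0.0003 deg -0.1 j6 1.93
[535.02229036 211.32803663  70.47553535]
[array([232., 192.]), array([262., 306.])]
315.209925389103
```

View pics/w1.png

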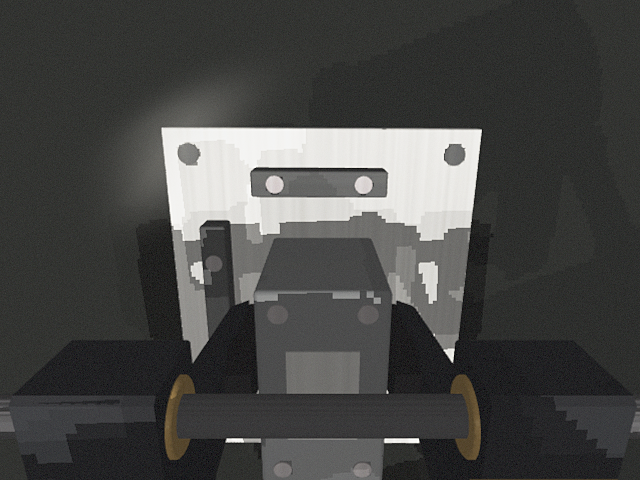

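View pics/t1c.png

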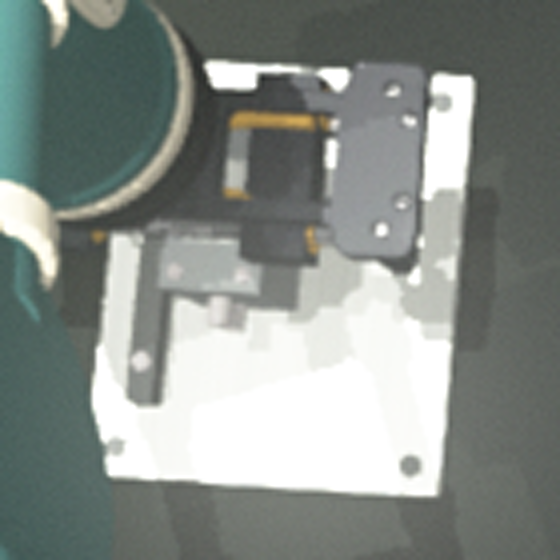

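The wrist view shows the block square to the plate. Its underside +x edge runs (274,239) to (372,238), the end stop's foot is at row 197 (cols 250–388), and the long stop's foot edge is near (234,245).

```bash
python3 - <<'E'
from h import *
c=get_calibration('wrist'); p,R,o=tool(); print(p)
f=lambda u,v,z:(R.T@(at(c,u,v,z)-p)).round(1)
print('blk bottom',f(274,239,49.6),f(372,238,49.6)); print('blk top',f(256,300,104.6),f(391,304,104.6))
print('end stop foot',f(252,197,10),f(388,197,10)); print('long foot',f(233,235,10),f(236,300,10)); print('plate far',f(163,128,10),f(481,129,10))
print('long top',f(229,225,24),f(231,250,24))
E
```

```text
[535.74990219 212.03547711  71.43250977]
blk bottom [ 27.5 -20.1  21.9] [27.9 20.2 21.9]
blk top [ 25.6 -19.5 -33.1] [ 24.3  19.8 -33.1]
end stop foot [ 37.2 -34.8  61.6] [37.2 32.2 61.5]
long foot [ 17.8 -45.4  61.5] [-18.2 -46.1  61.4]
plate far [ 70.1 -75.   61.7] [69.5 74.5 61.6]
long top [ 26.7 -44.   47.5] [ 14.4 -43.8  47.5]
```

drive_tool --pt "0.3 0 0 0.1 0" --pt "0.3 0 0 0.18 0" --pt "0.3 0 0 0.18 0" --pt "0.3 0 0 0.18 0"

```text
clock: 6.75
tool_pos: [533.7, 212.0, 33.1]
ee_rot: [3.141, -0.046, -0.002]
wrist_force: [-0.3, 0.3, -3.3]
gripper_width: 39.7
grip_force: 40.0
```

drive_tool --pt "0.3 0.01 -0.04 0 0" --pt "0.3 0.03 -0.08 0 0" --pt "0.3 0.03 -0.1 0 0" --pt "0.3 0.03 -0.1 0 0"

```text
clock: 7.25
tool_pos: [541.0, 232.5, 33.8]
ee_rot: [-3.141, 0.045, -0.0]
wrist_force: [0.6, 0.6, -4.4]
gripper_width: 39.7
grip_force: 40.0
```

drive_tool --pt "0.3 0 0 0.01 0" --pt "0.3 0 0 0.01 0" --pt "0.3 0 0 0.01 0"

```text
clock: 7.62
tool_pos: [540.7, 231.8, 31.6]
ee_rot: [3.141, -0.047, -0.0]
wrist_force: [-0.4, 0.7, -4.1]
gripper_width: 40.0
grip_force: 40.0
```

drive_tool --pt "0.3 0 0 0.005 0" --pt "0.3 0 0 0.005 0" --pt "0.3 0 0 0.005 0"

```text
clock: 8.0
tool_pos: [541.0, 231.9, 30.8]
ee_rot: [3.141, -0.047, 0.0]
wrist_force: [0.8, -0.6, -3.1]
gripper_width: 39.6
grip_force: 40.0
```

drive_tool --pt "0.3 0 -0.01 0 0" --pt "0.3 0 -0.02 0 0" --pt "0.3 0 -0.025 0 0" --pt "0.3 0 -0.025 0 0"

```text
clock: 8.5
tool_pos: [541.0, 236.9, 30.8]
ee_rot: [3.141, -0.046, 0.0]
wrist_force: [0.2, -0.9, -0.8]
gripper_width: 39.8
grip_force: 40.0
```

drive_tool --pt "0.3 0 -0.005 0 0" --pt "0.3 0 -0.01 0 0" --pt "0.3 0 -0.01 0 0"

```text
clock: 8.88
tool_pos: [541.0, 237.1, 30.9]
ee_rot: [3.138, -0.046, -0.001]
wrist_force: [-0.0, -8.8, 0.8]
gripper_width: 39.6
grip_force: 40.0
```

drive_tool --pt "0.3 0.02 0 0 0" --pt "0.3 0.025 0 0 0" --pt "0.3 0.025 0 0 0"

```text
clock: 9.25
tool_pos: [542.2, 237.0, 30.9]
ee_rot: [3.137, -0.046, -0.013]
wrist_force: [-12.0, -7.6, 11.2]
gripper_width: 39.8
grip_force: 40.0
```

```bash
python3 - <<'E'
from h import *
im,c=save('wrist','w2.png'); p,R,o=tool(); print(p,o['wrist_force'],o['wrist_torque'])
b=cv2.imread('pics/w2.png')[100:350,150:500]; b=cv2.convertScaleAbs(b,alpha=1.5,beta=20)
cv2.imwrite('pics/w2c.png',cv2.resize(b,None,fx=2.2,fy=2.2,interpolation=cv2.INTER_CUBIC))
E
```

```text
[542.17401894 236.99115234  30.88744299] [-11.38933801  -7.94665818  11.65946451] [-1.03571498  1.77720041  0.02797216]
```

View pics/w2c.png

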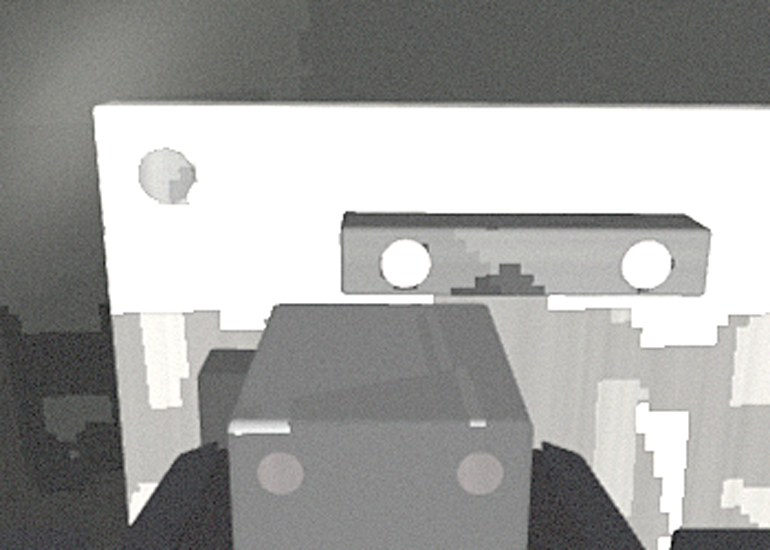

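The crop shows the block's lower edge at crop row 304 and the stop's near top edge at row 294, so a small gap to the end stop seems to remain. I'll quantify it.

```bash
python3 - <<'E'
from h import *
c=get_calibration('wrist'); p,R,o=tool()
g=lambda u,v,z:(R.T@(at(c,u/2.2+150,v/2.2+100,z)-p)).round(1)
print('end stop top edge',g(343,293,24),g(706,295,24)); print('blk bottom',g(272,305,10),g(487,305,10)); print('plate far',g(95,105,10),g(770,104,10)); print('long stop end',g(205,352,24))
E
```

```text
end stop top edge [34.4 -6.3  6.6] [33.8 55.3  6.8]
blk bottom [ 28.  -20.   20.6] [27.9 19.9 20.7]
plate far [ 64.4 -49.4  20.2] [64.4 67.8 20.6]
long stop end [ 23.8 -30.3   6.6]
```

The gap is about 6 mm, so the block is dragging on the plate. I'll ease off, lift slightly, slide to just short of the end stop, then lower and press.

drive_tool --pt "0.3 0 0.015 -0.012 0" --pt "0.3 0 0.015 -0.012 0" --pt "0.3 0 0.015 -0.012 0" --pt "0.3 0 0.015 -0.012 0"

```text
clock: 9.8
tool_pos: [546.0, 236.0, 32.9]
ee_rot: [-3.141, 0.046, 0.0]
wrist_force: [-0.3, -0.2, -2.7]
gripper_width: 39.7
grip_force: 40.0
```

drive_tool --pt "0.3 0.005 0 0 0" --pt "0.3 0.005 0 0 0" --pt "0.3 0.005 0 0 0"

```text
clock: 10.18
tool_pos: [546.7, 235.9, 32.9]
ee_rot: [3.141, -0.047, -0.001]
wrist_force: [-0.8, 0.5, -4.2]
gripper_width: 39.9
grip_force: 40.0
```

drive_tool --pt "0.3 0 0 0.008 0" --pt "0.3 0 0 0.008 0" --pt "0.3 0.01 0 0.008 0" --pt "0.3 0.015 0 0.008 0" --pt "0.3 0.015 0 0.008 0"

```text
clock: 10.8
tool_pos: [546.9, 235.6, 30.9]
ee_rot: [3.14, -0.047, -0.01]
wrist_force: [-9.4, 0.4, 1.0]
gripper_width: 39.7
grip_force: 40.0
```

drive_tool --pt "0.3 0 -0.01 0 0" --pt "0.3 0 -0.016 0 0" --pt "0.3 0 -0.016 0 0"

```text
clock: 11.18
tool_pos: [546.9, 236.4, 30.9]
ee_rot: [3.136, -0.047, -0.011]
wrist_force: [-8.7, -8.2, 3.6]
gripper_width: 39.7
grip_force: 40.0
```

drive_tool --pt "0.3 0.004 -0.004 0 0" --pt "0.3 0.004 -0.005 0 0" --pt "0.3 0.004 -0.005 0 0" --pt "0.3 0.004 -0.005 0 0"

```text
clock: 11.68
tool_pos: [547.0, 236.4, 30.9]
ee_rot: [3.135, -0.047, -0.014]
wrist_force: [-10.5, -10.0, 6.9]
gripper_width: 39.6
grip_force: 40.0
```

```bash
python3 - <<'E'
from h import *
im,c=save('wrist','w3.png'); p,R,o=tool(); print(p,o['ee_rot'],o['wrist_force'],o['wrist_torque'],o['clock'])
b=cv2.imread('pics/w3.png')[100:350,150:500]; b=cv2.convertScaleAbs(b,alpha=1.5,beta=20)
cv2.imwrite('pics/w3c.png',cv2.resize(b,None,fx=2.2,fy=2.2,interpolation=cv2.INTER_CUBIC))
E
```

```text
[546.96963539 236.44233993  30.94318539] [ 3.13495546 -0.04668053 -0.01396532] [-11.26157603 -10.23672876   7.2491224 ] [-1.67992422  1.64553164 -0.32567292] 11.725
```

View pics/w3c.png

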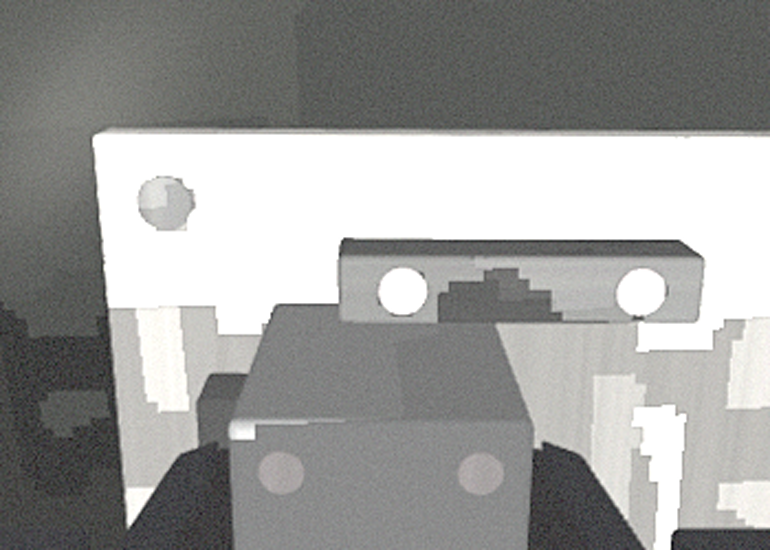

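The end stop's near edge (crop row 321) now overlaps the block's lower end at (340–490, 304–321). I'll check the remaining gap numerically.

```bash
python3 - <<'E'
from h import *
c=get_calibration('wrist'); p,R,o=tool()
g=lambda u,v,z:(R.T@(at(c,u/2.2+150,v/2.2+100,z)-p)).round(1)
print('end stop',g(341,320,24),g(701,322,24)); print('blk bottom',g(272,305,10),g(495,305,10)); print('blk top',g(230,421,65.5),g(532,421,65.5));print('plate far',g(95,133,10),g(770,135,10),g(127,526,10))
E
```

```text
end stop [29.5 -6.7  6.6] [29. 55.  7.]
blk bottom [ 28.1 -20.   20.6] [27.9 21.4 20.8]
blk top [ 29.1 -19.4 -34.9] [ 28.9  19.6 -34.7]
plate far [ 59.6 -49.8  20.1] [59.  68.6 20.9] [-18.2 -50.8  20.8]
```

drive_tool --pt "0.3 0 0 -0.004 0" --pt "0.3 0.004 -0.003 -0.004 0" --pt "0.3 0.008 -0.006 -0.005 0" --pt "0.3 0.008 -0.006 -0.005 0"

```text
clock: 12.22
tool_pos: [547.0, 236.9, 31.0]
ee_rot: [3.133, -0.046, -0.019]
wrist_force: [-12.8, -11.2, 6.7]
gripper_width: 39.6
grip_force: 40.0
```

drive_tool --pt "0.3 0 0 -0.005 0" --pt "0.3 0 0 -0.007 0" --pt "0.3 0 0 -0.007 0" --pt "0.3 0 0 -0.007 0"

```text
clock: 12.72
tool_pos: [547.1, 237.0, 31.2]
ee_rot: [3.134, -0.046, -0.018]
wrist_force: [-8.9, -10.1, -1.9]
gripper_width: 40.1
grip_force: 40.0
```

drive_tool --pt "0.3 0.006 0 -0.002 0" --pt "0.3 0.012 -0.004 -0.003 0" --pt "0.3 0.014 -0.008 -0.004 0" --pt "0.3 0.014 -0.008 -0.004 0"

```text
clock: 13.22
tool_pos: [547.2, 237.0, 31.3]
ee_rot: [3.131, -0.046, -0.028]
wrist_force: [-14.7, -13.8, 2.9]
gripper_width: 39.8
grip_force: 40.0
```

```bash
python3 - <<'E'
from h import *
im,c=save('wrist','w4.png'); p,R,o=tool(); print(p,o['ee_rot'],o['wrist_force'],o['wrist_torque'],o['clock'])
a=cv2.imread('pics/w3.png')[190:310,180:400];b=cv2.imread('pics/w4.png')[190:310,180:400]; b=cv2.convertScaleAbs(np.vstack([a,b]),alpha=1.5,beta=20)
cv2.imwrite('pics/w4c.png',cv2.resize(b,None,fx=2.4,fy=2.4,interpolation=cv2.INTER_CUBIC))
E
```

```text
[547.17547314 236.98208938  31.28907498] [ 3.130604   -0.04630526 -0.02766793] [-15.05662998 -13.70824564   1.78104147] [-2.08725701  2.33797857 -0.28302691] 13.275
```

View pics/w4c.png

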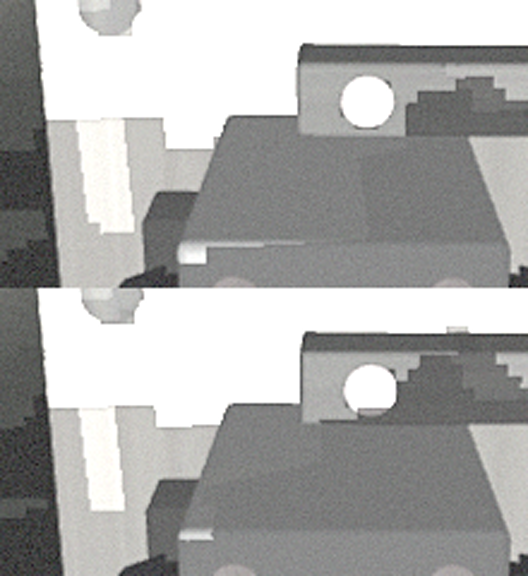

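The pair of crops shows the block's end against the end stop in both frames, with no further motion as the push rose. Wrist forces are 15 N and 14 N towards the stops, tool tilt is about 0.02 rad, and the load on the plate is light. I'm handing in.

```bash
python3 -c "
from h import *
print(ctrl.close_job())"
```

```text
the job is handed in; nothing more can be done
None
```

I handed the job in with the flow cell gripped and pressed into the corner, ports away from the end stop. Wrist forces were about 15 N towards the end stop and 14 N towards the long stop. The force on each stop is inferred from those readings, and no verdict came back.

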